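# Register a printing block in the jig

### The job

Take the rectangular printing block off the sloping rack and lay it flat, carved face up, on the bed of the registration jig, lengthwise along the long fence but a finger's width or so clear of both stops, and press it down firmly with about a kilogram of push. Then, keeping it flat on the bed, slide it sideways against the long fence, and only after that along the fence against the short end stop. Leave it home and square against both stops, let go, and do not disturb the other blocks and things.

Things in the scene. Friction and masses are not known exactly. Their poses are not given: they have to be found in the camera images.
- block_mid (a point): Centre of the rectangular dark-wood printing block: 100 (x) x 52 (y) x 40 (z) mm, 0.13 to 0.22 kg, loose. z points out of the carved face (green relief arcs 1 mm proud), 20 mm from the centre; x along its length. It starts back down on the rack's 35 degree slope, x up the slope, low end on the ledge; nothing within 50 mm of its long sides. May go in the jig either way round.
- rack: Fixed plywood rack, origin on the table under its middle; faces -x at yaw 0. 340 mm wide board rising 35 degrees to +x from a low ledge. A block 70 mm to each side of the middle; sides vary. A shelf (underside 185 mm up, front edge at x -28 mm) overhangs the upper third of the blocks: reach in and draw out with the tool square to the slope, 35 degrees from vertical.
- half_block: Half-round dark-wood printing block, 90 mm across, 45 mm deep and 40 mm high, loose, on the rack beside the rectangular one with its flat side on the ledge; leave it. Origin: on its underside, 50 mm up-slope of the ledge (5 mm past its round top).
- square_block: Small square dark-wood block 45 x 45 x 35 mm lying on the table; leave it. Origin: centre of its underside.
- tin: Round metal ink tin, 57 mm across, 38 mm high, standing beyond the jig's end stop; leave it. Origin: centre of its underside.
- paintbrush: Brush 190 mm long lying across the robot's side of the jig, 130 to 145 mm from its middle; leave it.
- baren: Round wooden rubbing pad with a grip bar, 90 mm across, 36 mm high, on the table near the robot; leave it. Origin: centre of its underside.
- brush_pot: White cup 84 mm across, 100 mm high, at the far side of the table; leave it. Origin: centre of its underside.
- ink_bottle: Amber bottle 52 mm across, 120 mm high, at the far right; leave it. Origin: centre of its underside.
- bowl: Bowl 100 mm across, 45 mm high, to the right near the robot; leave it. Origin: centre of its underside.
- jig_corner (a point): Datum corner of the registration jig: on the bed's top (12 mm above the table) where the stops' inner faces meet. z up. The long fence runs from here along -x (inner face y = 0), the short end stop along +y (inner face x = 0). A block home against both has its centre at x -50, y +26, z +20 mm.
- jig: Fixed registration jig, 200 x 140 mm brown wooden bed 12 mm thick, with two aluminium bars on it, 12 mm wide and standing 8 mm above the bed: the long fence along its -y edge, the short end stop along its +x edge. Free bed 188 x 128 mm. Stiff: pressing does not move it. Origin: centre of its underside; axes as the datum corner's.
Things that resemble listed ones, but are neither listed nor needed, are in the scene too. Leave any blue or purple look-alike of the part that bears block_mid alone.

How it is judged:
By the outcome, as a careful person would: the job done as asked, in the order asked, and still so for the second after the job is handed in, with the robot touching nothing.
It also fails if it takes over 48 s, if anything falls off the work surface, if the arm or the gripper's body presses on something with over 40 N, if the wrist force passes 120 N, or if a joint passes its speed limit or range.

### The arm

A 6-joint arm with a two-finger parallel gripper is mounted at the origin on the work surface. World frame = base frame: x ahead of the robot, y to its left, z up, the work surface at z = 0. Lengths are in m, angles in rad, forces in N, time in s.
With the tool pointing down it reaches from about 0.325 to 0.9 m from the base axis. Payload 3.5 kg.
Tool frame: the origin (TCP) lies between the finger pads; the fingertips stand 17 mm ahead of it and the grasp point (between the pads) lies 2 mm behind it (manip.tips_ahead is the distance from the TCP to the fingertips, in m); z points along the fingers, y is the line along which they close (so a half turn about z gives the same grasp; the last joint's range is limited). The gripper opens to 85 mm and grips with 20 to 120 N. Pads are 22 mm wide; open, the fingers measure 114 mm over their backs; the gripper's body (76 mm by 85 mm) begins 54 mm behind the grasp point. The pads swing forward as they close: fully open they stand 13 mm farther back than shut.
Start: joints at [1.221, 0.276, -0.026, 1.268, 0, 1.467], TCP at [0.153, 0.606, 0.248] pointing down, gripper open.
Joint ranges: [-3.12, 3.12], [-0.85, 1.88], [-1.08, 1.24], [-1.95, 2.15], [-1.57, 1.53], [-3.14, 3.14]. Speed limits (rad/s): [2.57, 2.57, 3.14, 3.14, 3.14, 3.14].

### API

Orientations are given as [roll, pitch, yaw] about the fixed x, y, z axes, in that order (R = Rz(yaw) Ry(pitch) Rx(roll)).
In Python, from bench import manip, cams gives the robot as it stands. The module is installed in compiled form; this text tells all that it offers.
- The arm moves only by the tool send_rows, never from a script. Its arguments are lists of equal length, an entry for each row: "translation": the shift along the tool's x, y, z in units of 300 mm (1.0 is 300 mm), a list of three; "twist": the turn, a rotation vector about the tool's x, y, z in units of pi/2 rad (1.0 is pi/2 rad), a list of three; "jaw": the opening, from 0 (shut) to 1 (fully open). In form: {"translation": [[x, y, z], ...], "twist": [[ax, ay, az], ...], "jaw": [jaw, ...]}. A call has 1 to 12 rows; each row is the pose to reach, as a shift and turn from the pose commanded when the call began, along the tool's axes at that moment; what a row does not reach only later rows make up. A row lasts 1/12 s, in which the tool goes at most 41.7 mm and 7.16 degrees, less where a joint would pass 70% of its speed; a pose out of reach is approached as far as the arm can. A call with a number of a shift or a turn outside -1 to 1 is refused whole. A call with a gripper value outside its range is refused whole. The fingers move at their own pace and stop on an object; "force" is the grip in N (left out, the last holds). Time passes only in rows, so rows that repeat a pose let the fingers close. It gives the time, the measured TCP pose, the force and the opening at its end, in the units of the state.
- manip.sense(): the state, without advancing time (a new reading comes with each control period).
- cams.snapshot(name): name is "scene" or "top" or "wrist"; returns the picture (400x640x3 uint8, red, green, blue); there is no depth.
- cams.camera_info(name): a dict with "intrinsics" (3x3 intrinsics, pixels), "dist_coeffs" ([k1, k2, p1, p2, k3] as OpenCV has them; the pictures are not rectified), "R" (3x3) and "t" (3): a world point X has camera coordinates R X + t. Camera axes: x right, y down, z forward; pixel columns grow to the right and rows downward; lengths in m; the calibration is good to about 2 mm. A picture is of the moment at which its call begins: read the wrist's pose just before it. camera_info takes no time and is no camera call; for the wrist camera it gives the pose at the moment of the call.
- manip.finish_job(): hands the job in, once; it reports no verdict.
The state is a dict: "time_s": time; "joints": joint angles; "qvel": joint speeds; "joint_efforts": joint torques, N m; "tcp_pos": TCP position; "ee_rot": TCP orientation; "wrist_force": force on the tool from outside, world axes, zero at the start; "ft_torque": the same for the moment, N m; "opening": finger opening in m.
Only numpy, scipy, OpenCV 4.12 (cv2) and the standard library are available. Lean on these libraries where they do the work, as an engineer would, in place of code of your own. Each camera call takes 0.05 s, during which the arm holds its last target. There are 200 camera calls.

## Working session

There is one attempt and no reset: what is moved stays moved. The work goes in short steps, Python scripts to look and compute and a tool call to move; the robot and the scene stay as the last step left them, time stands still between calls to the robot, and variables do not carry over. Pictures are saved under pics/ and viewed, on a budget of 10 in all, crops included, one or two more only if the job needs it, and the job is handed in when it is done.

Besides the shell and the picture viewer there is one more tool, called after "Call:" as a command line: name --argument value ..., lists and objects as JSON in quotes. send_rows: Moves the arm, as the interface text tells. Shifts and turns lie within -1 to 1; 1 stands for 300 mm of shift or pi/2 rad of turn. Its arguments: {"type":"object","properties":{"translation":{"type":"array"},"twist":{"type":"array"},"jaw":{"type":"array"},"force":{"type":"number"}},"required":["translation","twist","jaw"]}

```bash
mkdir -p pics; python3 - <<'E'
from bench import manip,cams
import cv2,numpy as np
s=manip.sense();print(s)
print(manip.tips_ahead)
for n in("scene","top"):
    im=cams.snapshot(n);cv2.imwrite(f"pics/{n}0.png",im[...,::-1]);c=cams.camera_info(n);print(n,c)
E
```

```text
{'time_s': 0.0, 'joints': array([ 1.22059117e+00,  2.77163030e-01, -2.78851405e-02,  1.26802309e+00,
       -1.33609782e-05,  1.46741030e+00]), 'qvel': array([ 0.00136899,  0.00202451, -0.00069454, -0.0006169 ,  0.00077071,
        0.00092482]), 'joint_efforts': array([-3.13748867e-03, -4.45512521e+01,  2.95199901e+01,  1.64483290e-02,
       -9.31287832e-05,  3.79004007e-06]), 'tcp_pos': array([0.1524466 , 0.60534982, 0.24713902]), 'ee_rot': array([-3.13932849e+00, -2.21487743e-04,  2.89477328e+00]), 'wrist_force': array([-0.60181233,  0.19658374,  0.39578394]), 'ft_torque': array([-0.02871032,  0.00021183,  0.02717796]), 'opening': 0.08542415147542744}
0.017
scene {'intrinsics': array([[362.57569231,   0.        , 314.82965284],
       [  0.        , 362.57569231, 203.40880392],
       [  0.        ,   0.        ,   1.        ]]), 'dist_coeffs': array([-0.04187358,  0.        ,  0.        ,  0.        ,  0.        ]), 'R': array([[ 0.86026596,  0.50979269, -0.00734076],
       [ 0.29065333, -0.50219981, -0.81444214],
       [-0.41888318,  0.69850323, -0.58019834]]), 't': array([-0.48751188, -0.11486255,  1.55428289])}
top {'intrinsics': array([[449.59742759,   0.        , 317.88652523],
       [  0.        , 449.59742759, 201.00892287],
       [  0.        ,   0.        ,   1.        ]]), 'dist_coeffs': array([0.02593189, 0.        , 0.        , 0.        , 0.        ]), 'R': array([[ 1.73555415e-02, -9.99849219e-01, -5.69366615e-04],
       [-9.86979185e-01, -1.70410616e-02, -1.59942773e-01],
       [ 1.59908954e-01,  3.33784642e-03, -9.87126124e-01]]), 't': array([-0.02294506,  0.60733499,  1.18421203])}
```

View pics/top0.png

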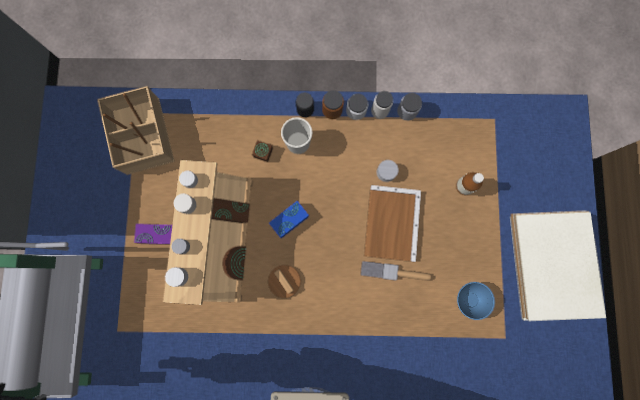

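View pics/scene0.png

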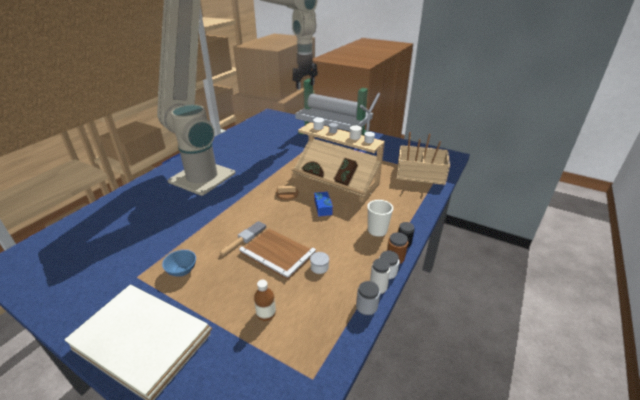

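Top view: the rectangular dark block on the rack is at about (230,210), and the half-round is at (236,262). A blue look-alike lies on the table at (289,219) and a purple one at (153,234). Only (230,210) is dark wood and lies on the slope, so that's the one. The jig is at (393,225), with its long fence on the right (column 417) and its end stop at the top (row 189). I'll confirm with enlarged crops.

```bash
cat > h.py <<'E'
import numpy as np,cv2
from bench import manip,cams
from scipy.spatial.transform import Rotation as Ro
def ray(c,px):
    p=cv2.undistortPoints(np.array(px,float).reshape(-1,1,2),c["intrinsics"],c["dist_coeffs"]).reshape(-1,2)
    d=np.c_[p,np.ones(len(p))]@c["R"]; return -c["R"].T@c["t"],d
def onz(c,px,z):
    o,d=ray(c,px); return o+d*((np.asarray(z)-o[2])/d[:,2])[:,None]
def proj(c,X):
    return cv2.projectPoints(np.array(X,float).reshape(-1,1,3),cv2.Rodrigues(c["R"])[0],c["t"],c["intrinsics"],c["dist_coeffs"])[0].reshape(-1,2)
E
python3 - <<'E'
from h import *
t=cv2.imread("pics/top0.png");s=cv2.imread("pics/scene0.png")
w=cams.snapshot("wrist")[...,::-1];cv2.imwrite("pics/wrist0.png",w);np.savez("pics/w0.npz",**cams.camera_info("wrist"))
a=cv2.resize(t[155:305,160:260],None,fx=4,fy=4,interpolation=2)
b=cv2.resize(t[175:275,350:430],None,fx=4,fy=4,interpolation=2)
b=np.vstack([b,cv2.resize(w,(320,200),interpolation=3)])
cv2.imwrite("pics/crop1.png",np.hstack([a,b]))
c=cams.camera_info("top")
print(onz(c,[[230,210],[236,262],[190,160],[165,300],[242,180],[238,300]],.05),onz(c,[[420,190],[412,260],[365,258],[370,188]],.016))
E
```

```text
[[0.57846742 0.2269305  0.05      ]
 [0.43823621 0.2039527  0.05      ]
 [0.71660729 0.34442639 0.05      ]
 [0.33625009 0.38585242 0.05      ]
 [0.66255742 0.19793318 0.05      ]
 [0.33903979 0.19389842 0.05      ]] [[ 0.64943208 -0.30007162  0.016     ]
 [ 0.45291425 -0.27427804  0.016     ]
 [ 0.45600367 -0.14500026  0.016     ]
 [ 0.65278546 -0.15906519  0.016     ]]
```

View pics/crop1.png

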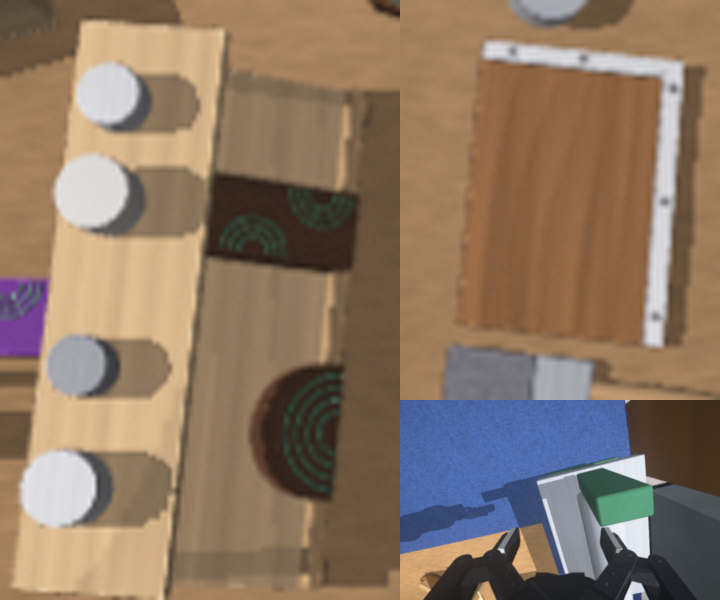

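Confirmed: the rectangular dark block with two green arcs is on the rack between crop columns 205 and 358, rows 175–270. The half-round sits below it. The jig bars and their inner corner show clearly in the right-hand crop. Next I'll compute a viewing pose.

```bash
cat >> h.py <<'E'
def T(pos,R):
    M=np.eye(4);M[:3,:3]=R;M[:3,3]=pos;return M
def rel(A,B):
    D=np.linalg.inv(A)@B; return np.round(D[:3,3]/.3,4), np.round(Ro.from_matrix(D[:3,:3]).as_rotvec()/(np.pi/2),4)
def cur():
    s=manip.sense();return T(s["tcp_pos"],Ro.from_euler("xyz",s["ee_rot"]).as_matrix())
def toolR(u,tilt):  # u: horizontal angle of slope's rise; tool y across it
    z=np.array([np.cos(u)*np.sin(tilt),np.sin(u)*np.sin(tilt),-np.cos(tilt)])
    y=np.array([np.sin(u),-np.cos(u),0]); return np.c_[np.cross(y,z),y,z]
E
python3 - <<'E'
from h import *
c=cams.camera_info("top")
f=lambda p,ox,oy:[[(x+.5)/4-.5+ox,(y+.5)/4-.5+oy] for x,y in p]
e=onz(c,f([[227,28],[165,598]],160,155),.19);d=e[0]-e[1];u=np.arctan2(d[0],-d[1]);print("rack up yaw",np.degrees(u))
print("shelf edge",e)
lo=onz(c,f([[358,195],[350,270]],160,155),.06);print("low edge",lo)
J=onz(c,f([[264,78],[246,346],[84,60],[260,78]],350,175),.02);print(J)
d1=J[0]-J[1];d2=J[2]-J[3];print("jig yaw",np.degrees([np.arctan2(d1[1],d1[0]),np.arctan2(-d2[0],d2[1])]))
w=dict(np.load("pics/w0.npz"));C=cur()
print("cam in tool",C[:3,:3].T@(-w["R"].T@w["t"]-C[:3,3]), (w["R"]@C[:3,:3]).round(3))
R=toolR(u,np.radians(35)); n=-R[:,2]; uu=R[:,0] if R[2,0]>0 else -R[:,0]
p=lo.mean(0)+uu*.04; V=p+n*.16
B1=C.copy();B1[2,3]=.45
B2=T([.5,.12,.45],toolR(u,0));print(rel(C,B1),rel(B1,B2));print("view",V,rel(B2,T(V,R)))
E
```

```text
rack up yaw 87.06673469957622
shelf edge [[0.6784547  0.23808301 0.19      ]
 [0.33659248 0.2556     0.19      ]]
low edge [[0.59611389 0.17400276 0.06      ]
 [0.54489596 0.17723796 0.06      ]]
[[ 0.63666128 -0.28668193  0.02      ]
 [ 0.44967303 -0.27100511  0.02      ]
 [ 0.64737865 -0.1603641   0.02      ]
 [ 0.63661339 -0.28387856  0.02      ]]
jig yaw [-4.7923863  -4.98118889]
cam in tool [ 0.08201829  0.00124243 -0.12527968] [[ 0.001  1.     0.001]
 [-0.947  0.001 -0.32 ]
 [-0.32  -0.     0.947]]
(array([ 1.000e-04, -1.200e-03, -6.754e-01]), array([ 0., -0., -0.])) (array([-1.5187, -1.2863,  0.002 ]), array([-1.000e-03,  7.000e-04,  8.755e-01]))
view [0.56748542 0.11669152 0.21400738] (array([5.000e-04, 2.252e-01, 7.866e-01]), array([0.    , 0.3889, 0.    ]))
```

```bash
python3 - <<'E'
from h import *
C=cur();u=np.radians(87.07);F=np.diag([-1.,-1,1])
R=toolR(u,np.radians(35))@F; R0=toolR(u,0)@F
n=-R[:,2]; uu=-R[:,0]; V=np.array([.5705,.1756,.06])+uu*.04+n*.15
a=T([.153,.605,.45],C[:3,:3]); m=T([.32,.40,.45],C[:3,:3]@Ro.from_euler('z',-45,degrees=True).as_matrix())
b=T([.5,.14,.45],R0)
print(rel(C,a),rel(C,m),rel(m,b),rel(b,T(V,R)),V)
E
```

```text
(array([-0.0019, -0.0024, -0.6754]), array([ 0., -0., -0.])) (array([-0.7087, -0.529 , -0.6746]), array([ 0. , -0. , -0.5])) (array([-0.0705, -1.0517,  0.0011]), array([-2.000e-04, -1.200e-03, -6.246e-01])) (array([ 0.047 , -0.2286,  0.8139]), array([ 0.    , -0.3889, -0.    ])) [0.56777704 0.12239926 0.20581586]
```

Call:
send_rows --translation '[[0, 0, -0.35], [0, 0, -0.675], [0, 0, -0.675], [0, 0, -0.675], [0, 0, -0.675], [-0.71, -0.53, -0.675], [-0.71, -0.53, -0.675], [-0.71, -0.53, -0.675], [-0.71, -0.53, -0.675], [-0.71, -0.53, -0.675], [-0.71, -0.53, -0.675], [-0.71, -0.53, -0.675]]' --twist '[[0, 0, 0], [0, 0, 0], [0, 0, 0], [0, 0, 0], [0, 0, 0], [0, 0, -0.5], [0, 0, -0.5], [0, 0, -0.5], [0, 0, -0.5], [0, 0, -0.5], [0, 0, -0.5], [0, 0, -0.5]]' --jaw '[1, 1, 1, 1, 1, 1, 1, 1, 1, 1, 1, 1]'

```text
time_s: 1.15
tcp_pos: [0.3214, 0.3977, 0.4506]
ee_rot: [-3.141, -0.0, -2.599]
wrist_force: [0.2, -0.4, 0.4]
opening: 0.0857
```

Call:
send_rows --translation '[[-0.07, -1, 0], [-0.07, -1, 0], [-0.07, -1, 0], [-0.07, -1, 0], [-0.07, -1, 0], [-0.07, -1, 0], [-0.07, -1, 0], [-0.07, -1, 0], [-0.07, -1, 0], [-0.07, -1, 0], [-0.07, -1, 0]]' --twist '[[0, 0, -0.625], [0, 0, -0.625], [0, 0, -0.625], [0, 0, -0.625], [0, 0, -0.625], [0, 0, -0.625], [0, 0, -0.625], [0, 0, -0.625], [0, 0, -0.625], [0, 0, -0.625], [0, 0, -0.625]]' --jaw '[1, 1, 1, 1, 1, 1, 1, 1, 1, 1, 1]'

```text
time_s: 2.07
tcp_pos: [0.4922, 0.1528, 0.4504]
ee_rot: [3.14, 0.0, -1.625]
wrist_force: [0.9, -0.9, 0.2]
opening: 0.0854
```

```bash
cat > v.py <<'E'
from h import *
C=cur();u=np.radians(87.07);F=np.diag([-1.,-1,1])
R=toolR(u,np.radians(35))@F;print(manip.sense()['joints'],manip.sense()['tcp_pos'],rel(C,T([.5678,.1224,.206],R)))
E
python3 v.py
```

```text
[ 1.75228510e-01  4.38829334e-02  1.15457655e-01  1.64365052e+00
  5.09033629e-04 -1.34127125e+00] [0.49217061 0.15278081 0.45037689] (array([ 0.0876, -0.2583,  0.8142]), array([ 2.000e-04, -3.888e-01, -2.200e-03]))
```

Call:
send_rows --translation '[[0.088, -0.258, 0.4], [0.088, -0.258, 0.6], [0.088, -0.258, 0.814], [0.088, -0.258, 0.814], [0.088, -0.258, 0.814], [0.088, -0.258, 0.814], [0.088, -0.258, 0.814], [0.088, -0.258, 0.814], [0.088, -0.258, 0.814], [0.088, -0.258, 0.814], [0.088, -0.258, 0.814]]' --twist '[[0, -0.39, 0], [0, -0.39, 0], [0, -0.39, 0], [0, -0.39, 0], [0, -0.39, 0], [0, -0.39, 0], [0, -0.39, 0], [0, -0.39, 0], [0, -0.39, 0], [0, -0.39, 0], [0, -0.39, 0]]' --jaw '[1, 1, 1, 1, 1, 1, 1, 1, 1, 1, 1]'

```text
time_s: 2.98
tcp_pos: [0.57, 0.1238, 0.2104]
ee_rot: [-3.134, 0.612, -1.615]
wrist_force: [-0.3, 0.2, 0.2]
opening: 0.0855
```

```bash
python3 - <<'E'
from h import *
i=cams.camera_info("wrist");im=cams.snapshot("wrist");cv2.imwrite("pics/w1.png",im[...,::-1]);np.savez("pics/w1.npz",**i)
print(manip.sense()["joints"])
E
python3 v.py
```

```text
[-0.17505851  0.24152289 -0.26606118  1.14538586  0.60720708 -1.72448056]
[-0.17505851  0.24152289 -0.26606118  1.14538586  0.60720708 -1.72448056] [0.56980097 0.12360121 0.21009407] (array([0.0114, 0.0065, 0.0087]), array([-0.0023,  0.0007,  0.0033]))
```

View pics/w1.png

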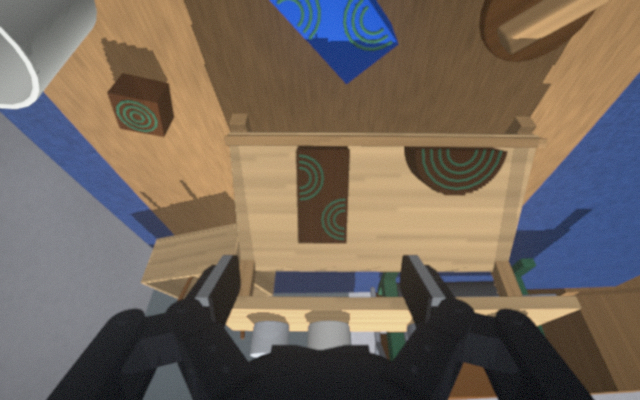

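The wrist view shows the block's whole carved face at columns 298–350 and rows 147–242, lined up with the tool's axis. The half-round is at (456,168), well clear. I'll fit the pose from the face outline.

```bash
cat > pose.py <<'E'
from h import *
im=cv2.imread("pics/w1.png");c=dict(np.load("pics/w1.npz"))
g=cv2.cvtColor(im,cv2.COLOR_BGR2GRAY).astype(int)
# edges by half-level crossing
def cross(v):
    v=v.astype(float);d=np.abs(np.diff(v));k=d.argmax();w=d[max(0,k-2):k+3];return (np.arange(max(0,k-2),max(0,k-2)+len(w))*w).sum()/w.sum()+.5
red=im[...,2].astype(int)
L=[(290+cross(red[r,290:307]),r) for r in range(158,234,4)]
Rr=[(340+cross(red[r,340:358]),r) for r in range(158,234,4)]
U=[(x,138+cross(red[138:157,x])) for x in range(304,344,4)]
D=[(x,234+cross(red[234:252,x])) for x in range(304,344,4)]
for n,e in zip("LRUD",(L,Rr,U,D)): print(n,np.round(np.array(e)[::3],1).tolist())
def ln(p):
    v=cv2.fitLine(np.array(p,np.float32),cv2.DIST_HUBER,0,.01,.01).ravel();return np.cross([v[2],v[3],1],[v[2]+v[0],v[3]+v[1],1])
l=[ln(e) for e in(L,Rr,U,D)]
q=lambda a,b:(lambda h:h[:2]/h[2])(np.cross(l[a],l[b]))
Q=np.array([q(0,2),q(1,2),q(1,3),q(0,3)]);print(Q)
# object: x up-slope, low end -50; left in image?
C=cur()
ob=np.array([[-50,-26,20],[-50,26,20],[50,26,20],[50,-26,20]])/1000.
for s in(1,-1):
    o=ob*[1,s,1]
    ok,rs,ts,er=cv2.solvePnPGeneric(o,Q,c["intrinsics"],c["dist_coeffs"],flags=cv2.SOLVEPNP_IPPE)
    for r,t,e in zip(rs,ts,er):
        R=c["R"].T@cv2.Rodrigues(r)[0];p=c["R"].T@(t.ravel()-c["t"])
        if R[2,2]>0: print("centre",p,"slope",np.degrees(np.arcsin(R[2,0])),"yaw",np.degrees(np.arctan2(R[1,0],R[0,0])),"err",e)
E
python3 pose.py
```

```text
L [[295.5, 158.0], [296.2, 170.0], [296.1, 182.0], [296.4, 194.0], [296.7, 206.0], [297.3, 218.0], [297.4, 230.0]]
R [[349.2, 158.0], [348.8, 170.0], [348.3, 182.0], [347.8, 194.0], [347.4, 206.0], [346.8, 218.0], [346.4, 230.0]]
U [[304.0, 145.2], [316.0, 145.5], [328.0, 145.6], [340.0, 145.6]]
D [[304.0, 242.7], [316.0, 242.9], [328.0, 242.8], [340.0, 242.9]]
[[295.34328363 145.09667846]
 [349.63954183 145.82333523]
 [345.84122634 242.98602602]
 [297.71458419 242.68493157]]
```

```bash
cat >> pose.py <<'E'
    print(s,len(rs),[(c["R"].T@cv2.Rodrigues(r)[0]).round(2).tolist() for r in rs])
from scipy.optimize import least_squares
def model(v):
    R=Ro.from_euler("ZY",[v[3],-v[4]]).as_matrix();return proj(c,ob@R.T+v[:3])
for fix in (0,1):
    f=lambda v:np.r_[(model(v)-Q).ravel(),(v[4]-np.radians(35))*(1e4 if fix else 0)]
    r=least_squares(f,[.568,.21,.07,1.52,.61]);print(r.x[:3].round(4),np.degrees(r.x[3:]),f(r.x)[:8].round(2))
print(red[200,288:304],red[200,338:356])
E
python3 pose.py | tail -7
```

```text
[345.84122634 242.98602602]
 [297.71458419 242.68493157]]
1 2 [[[-0.99, 0.02, 0.15], [0.12, 0.68, 0.73], [-0.08, 0.74, -0.67]], [[-1.0, 0.02, -0.06], [-0.04, 0.51, 0.86], [0.04, 0.86, -0.5]]]
-1 2 [[[0.04, 1.0, 0.01], [0.71, -0.03, 0.7], [0.7, -0.01, -0.72]], [[0.02, 1.0, 0.05], [0.47, -0.06, 0.88], [0.88, 0.0, -0.48]]]
[0.5735 0.2232 0.0793] [87.16447467 39.43092375] [ 0.14  0.34 -0.05 -0.04  0.71 -0.13 -0.8  -0.19]
[0.5733 0.2189 0.0815] [87.19101689 35.00001516] [-0.69  0.59  0.78  0.21  0.76 -0.42 -0.86 -0.47]
[199 201 200 203 199 200 205 190 167 126  87  72  69  73  75  74] [ 70  69  71  69  72  75  74  73  82 118 163 191 198 198 197 195 203 196]
```

```bash
cat > g.py <<'E'
from h import *
import sys
F=np.diag([-1.,-1,1]);R=toolR(np.radians(87.2),np.radians(35))@F;n=-R[:,2];c=np.array([.5733,.2189,.0815])
for h in map(float,sys.argv[1:]): print(h,rel(cur(),T(c+n*h,R)))
print(manip.sense()["tcp_pos"],manip.sense()["qvel"].round(3))
E
python3 g.py .08 .008
```

```text
0.08 (array([-0.0142,  0.0051,  0.2668]), array([-0.0031,  0.0007,  0.0021]))
0.008 (array([-0.0139,  0.0063,  0.5068]), array([-0.0031,  0.0007,  0.0021]))
[0.56980097 0.12360121 0.21009407] [-0.007  0.005 -0.013 -0.006 -0.003 -0.002]
```

Call:
send_rows --translation '[[-0.014, 0.005, 0.12], [-0.014, 0.005, 0.22], [-0.014, 0.005, 0.267], [-0.014, 0.005, 0.267], [-0.014, 0.005, 0.267]]' --twist '[[-0.003, 0, 0.002], [-0.003, 0, 0.002], [-0.003, 0, 0.002], [-0.003, 0, 0.002], [-0.003, 0, 0.002]]' --jaw '[1, 1, 1, 1, 1]'

```text
time_s: 3.45
tcp_pos: [0.5693, 0.173, 0.1446]
ee_rot: [3.136, 0.613, -1.623]
wrist_force: [-0.1, -0.5, -0.1]
opening: 0.0856
```

```bash
python3 g.py .08 .008; python3 - <<'E'
from h import *
i=cams.camera_info("wrist");im=cams.snapshot("wrist");cv2.imwrite("pics/w2.png",im[...,::-1]);np.savez("pics/w2.npz",**i)
E
```

```text
0.08 (array([-0.005 , -0.0057, -0.0063]), array([ 0.0024,  0.0011, -0.0016]))
0.008 (array([-0.0046, -0.0066,  0.2337]), array([ 0.0024,  0.0011, -0.0016]))
[0.56932678 0.1730062  0.14462438] [-0.019 -0.012  0.031  0.002  0.002 -0.002]
```

View pics/w2.png

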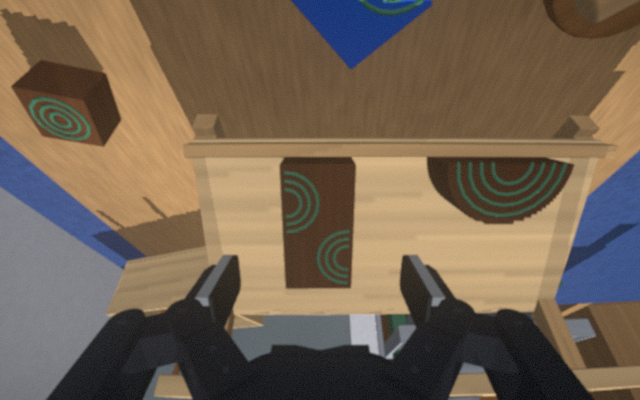

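```bash
sed -e 's/w1/w2/g' -e '/^L=/,/^D=/d' pose.py > p2.py; python3 - <<'E'
s=open('p2.py').read()
s=s.replace("for n,e in zip",'''L=[(272+cross(red[r,272:296]),r) for r in range(168,280,4)]
Rr=[(343+cross(red[r,343:366]),r) for r in range(168,280,4)]
U=[(x,148+cross(red[148:166,x])) for x in range(290,348,4)]
D=[(x,280+cross(red[280:297,x])) for x in range(290,348,4)]
for n,e in zip''')
open('p2.py','w').write(s+'''
f=lambda v:np.r_[(model(v)-Q).ravel()*[1,0,1,0,1,1,1,1],(v[4]-np.radians(35))*1e4]
r=least_squares(f,[.568,.21,.07,1.52,.61]);print("no low edge",r.x[:3].round(4),np.degrees(r.x[3:]),(model(r.x)-Q).ravel().round(2))
''')
E
python3 p2.py | grep -v "^[1-] \|^-1"
```

```text
L [[279.3, 168.0], [280.0, 180.0], [280.5, 192.0], [281.3, 204.0], [281.5, 216.0], [282.3, 228.0], [282.8, 240.0], [283.5, 252.0], [284.2, 264.0], [284.6, 276.0]]
R [[355.4, 168.0], [354.9, 180.0], [354.4, 192.0], [354.0, 204.0], [353.2, 216.0], [352.9, 228.0], [352.4, 240.0], [351.9, 252.0], [351.4, 264.0], [351.0, 276.0]]
U [[290.0, 156.5], [302.0, 156.5], [314.0, 156.7], [326.0, 156.4], [338.0, 156.5]]
D [[290.0, 288.0], [302.0, 288.1], [314.0, 287.8], [326.0, 287.7], [338.0, 287.8]]
[[278.7002499  156.52223367]
 [355.80850505 156.54929498]
 [350.4594374  287.53743968]
 [285.27625988 288.07057031]]
[0.5734 0.2221 0.0789] [87.26225498 38.86681745] [ 0.18  0.33 -0.16  0.1   1.16 -0.09 -1.19 -0.39]
[0.5732 0.2182 0.0806] [87.23910253 35.00005058] [-1.27  0.77  1.29  0.56  1.24 -0.63 -1.26 -0.94]
[78 74 74 78 78 70 75 78 77 72 72 67 66 63 73 69] [ 78  82  81  79  78  80  77  74  77  81  80  81  80  78  82  96 128 162]
no low edge [0.5736 0.2254 0.0787] [87.27342612 34.9999967 ] [ 0.14  6.4  -0.17  6.16  0.22  0.15 -0.19 -0.15]
```

The low-end face is also visible, and it had biased the first fit. Dropping that edge fits to within 0.25 px, giving a centre of (0.5736, 0.2254, 0.0787).

```bash
sed -i 's/.5733,.2189,.0815/.5736,.2254,.0787/' g.py; python3 g.py .04 .008
```

```text
0.04 (array([-0.0171, -0.0028,  0.1501]), array([ 0.0012,  0.0011, -0.0015]))
0.008 (array([-0.0169, -0.003 ,  0.2568]), array([ 0.0012,  0.0011, -0.0015]))
[0.57023561 0.17247518 0.14535866] [-0.015 -0.005  0.018 -0.004  0.001  0.001]
```

Call:
send_rows --translation '[[-0.017, -0.003, 0.05], [-0.017, -0.003, 0.11], [-0.017, -0.003, 0.17], [-0.017, -0.003, 0.22], [-0.017, -0.003, 0.257], [-0.017, -0.003, 0.257], [-0.017, -0.003, 0.257], [-0.017, -0.003, 0.257], [-0.017, -0.003, 0.257], [-0.017, -0.003, 0.257], [-0.017, -0.003, 0.257], [-0.017, -0.003, 0.257]]' --twist '[[0, 0, 0], [0, 0, 0], [0, 0, 0], [0, 0, 0], [0, 0, 0], [0, 0, 0], [0, 0, 0], [0, 0, 0], [0, 0, 0], [0, 0, 0], [0, 0, 0], [0, 0, 0]]' --jaw '[1, 1, 1, 1, 1, 1, 1, 0.5, 0.5, 0.5, 0.5, 0.5]' --force 50

```text
time_s: 4.5
tcp_pos: [0.5735, 0.2202, 0.0848]
ee_rot: [3.137, 0.613, -1.625]
wrist_force: [-0.9, -3.5, 6.7]
opening: 0.051
```

```bash
python3 g.py .008 .2;python3 -c "
from h import *;print(manip.sense())"
```

```text
0.008 (array([-0.0026,  0.0005,  0.0001]), array([ 0.0009,  0.0013, -0.0025]))
0.2 (array([-0.0039,  0.0014, -0.6399]), array([ 0.0009,  0.0013, -0.0025]))
[0.57348173 0.22015356 0.08483175] [ 0.001 -0.    -0.001 -0.001 -0.001  0.   ]
{'time_s': 4.5, 'joints': array([-0.0033553 ,  0.37216005, -0.39305854,  0.77531533,  0.61220978,
       -1.51220535]), 'qvel': array([ 5.47371342e-04, -2.93882325e-04, -7.33031245e-04, -9.57026439e-04,
       -7.05667732e-04,  4.60190984e-05]), 'joint_efforts': array([ 2.06061982e+00, -3.96796346e+01,  2.14451623e+01, -6.02594689e-01,
        1.55933462e+00,  2.22029936e-03]), 'tcp_pos': array([0.57348173, 0.22015356, 0.08483175]), 'ee_rot': array([ 3.13739909,  0.61284902, -1.62450468]), 'wrist_force': array([-0.85936111, -3.54732914,  6.72450315]), 'ft_torque': array([-0.52030268,  0.30425359,  0.16882516]), 'opening': 0.05103897082544487}
```

Gripped at 51 mm. Next I'll withdraw square to the slope and carry it over the jig.

```bash
cat > jig.py <<'E'
from h import *
JC=np.array([.6364,-.2867,.012]);JY=np.radians(-4.9)
JR=Ro.from_euler("z",JY).as_matrix();TR=toolR(JY+np.pi,0)
def tcp(x,y,h): return T(JC+JR@np.array([x,y,h]),TR)   # TCP at jig coords
def now():
    C=cur();return JR.T@(C[:3,3]-JC), np.degrees(Ro.from_matrix(TR.T@C[:3,:3]).as_rotvec())
E
python3 - <<'E'
from jig import *
C=cur();W=C.copy();W[:3,3]-=C[:3,2]*.16
a=T([.56,.05,.26],toolR(np.radians(87.2),0)@np.diag([-1.,-1,1])); b=T([.55,-.07,.26],a[:3,:3]@Ro.from_euler('z',45,degrees=True).as_matrix())
e=tcp(-.068,.044,.2)
print(rel(C,W),rel(W,a),rel(a,e),e[:3,3])
E
```

```text
(array([ 0.    , -0.    , -0.5333]), array([ 0., -0.,  0.])) (array([ 0.1294,  0.0178, -0.2714]), array([ 0.0016,  0.3902, -0.0022])) (array([ 0.9537, -0.088 ,  0.16  ]), array([0.    , 0.    , 1.0233])) [ 0.57240686 -0.23705246  0.212     ]
```

Call:
send_rows --translation '[[0, 0, -0.05], [0, 0, -0.15], [0, 0, -0.28], [0, 0, -0.41], [0, 0, -0.53], [0, 0, -0.53], [0.13, 0.018, -0.8], [0.13, 0.018, -0.8], [0.13, 0.018, -0.8], [0.13, 0.018, -0.8], [0.13, 0.018, -0.8], [0.13, 0.018, -0.8]]' --twist '[[0, 0, 0], [0, 0, 0], [0, 0, 0], [0, 0, 0], [0, 0, 0], [0, 0, 0], [0, 0.39, 0], [0, 0.39, 0], [0, 0.39, 0], [0, 0.39, 0], [0, 0.39, 0], [0, 0.39, 0]]' --jaw '[0.5, 0.5, 0.5, 0.5, 0.5, 0.5, 0.5, 0.5, 0.5, 0.5, 0.5, 0.5]'

```text
time_s: 5.5
tcp_pos: [0.5591, 0.0539, 0.2575]
ee_rot: [3.137, -0.001, -1.617]
wrist_force: [0.4, 1.3, -0.7]
opening: 0.0511
```

```bash
python3 -c "
from jig import *
print(rel(cur(),tcp(-.068,.044,.2)),manip.sense()['joints'])"
```

```text
(array([ 0.9666, -0.0899,  0.1527]), array([ 0.0017, -0.0032,  1.025 ])) [-1.83388588e-02  1.63165982e-01 -1.48769276e-01  1.26379918e+00
 -1.26184678e-03 -1.54286381e+00]
```

Call:
send_rows --translation '[[0.1, -0.01, 0], [0.23, -0.02, 0.02], [0.36, -0.04, 0.04], [0.49, -0.05, 0.06], [0.6, -0.06, 0.08], [0.7, -0.07, 0.1], [0.8, -0.08, 0.12], [0.9, -0.09, 0.15], [0.967, -0.09, 0.15], [0.967, -0.09, 0.15], [0.967, -0.09, 0.15], [0.967, -0.09, 0.15]]' --twist '[[0, 0, 0.08], [0, 0, 0.16], [0, 0, 0.24], [0, 0, 0.32], [0, 0, 0.4], [0, 0, 0.48], [0, 0, 0.56], [0, 0, 0.64], [0, 0, 0.72], [0, 0, 0.8], [0, 0, 0.88], [0, 0, 0.95]]' --jaw '[0.5, 0.5, 0.5, 0.5, 0.5, 0.5, 0.5, 0.5, 0.5, 0.5, 0.5, 0.5]'

```text
time_s: 6.5
tcp_pos: [0.5703, -0.2404, 0.2103]
ee_rot: [3.138, -0.007, -3.121]
wrist_force: [0.2, 0.6, -1.8]
opening: 0.051
```

```bash
python3 -c "
from jig import *
print(rel(cur(),tcp(-.068,.044,.14)),manip.sense()['joints'])"
```

```text
(array([-0.0087,  0.0103,  0.1943]), array([ 0.0023, -0.0048,  0.0675])) [-5.03249569e-01  2.92406079e-01 -8.66105456e-02  1.20008240e+00
 -2.38621145e-04 -5.23747915e-01]
```

Call:
send_rows --translation '[[-0.009, 0.01, 0.1], [-0.009, 0.01, 0.19], [-0.009, 0.01, 0.194], [-0.009, 0.01, 0.194], [-0.009, 0.01, 0.194]]' --twist '[[0.002, -0.005, 0.068], [0.002, -0.005, 0.068], [0.002, -0.005, 0.068], [0.002, -0.005, 0.068], [0.002, -0.005, 0.068]]' --jaw '[0.5, 0.5, 0.5, 0.5, 0.5]'

```text
time_s: 6.92
tcp_pos: [0.5736, -0.237, 0.1541]
ee_rot: [-3.14, 0.002, 3.063]
wrist_force: [0.4, -0.6, -2.1]
opening: 0.0512
```

```bash
python3 - <<'E'
from jig import *
i=cams.camera_info("wrist");im=cams.snapshot("wrist");np.savez("pics/w3.npz",**i);cv2.imwrite("pics/w3r.png",im[...,::-1])
cv2.imwrite("pics/w3.png",im[...,::-1]);print(now())
print(proj(i,[JC+[0,0,.008],JC+JR@[-.188,0,.008],JC+JR@[0,.128,.008]]))
E
```

```text
(array([-0.06594968,  0.04390193,  0.14319403]), array([ 0.17445945, -0.24298434, -0.39453642]))
[[276.1909614  255.00191235]
 [267.11345094  55.46725883]
 [398.71938001 255.96524547]]
```

View pics/w3.png

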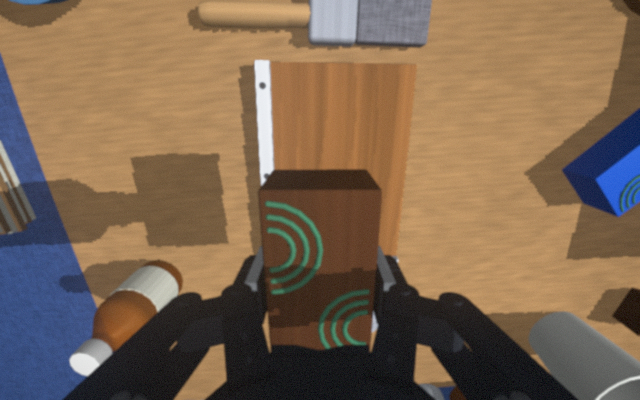

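The wrist view shows the fence's near end at (256–272, 61) and the bed's near right corner at (415,65). Both are about 5 px off my prediction, so I'll refit the jig pose from both cameras.

```bash
python3 - <<'E'
from jig import *
from scipy.optimize import least_squares
w=dict(np.load("pics/w3.npz"));t=cams.camera_info("top")
tp=np.array([[(x+.5)/4-.5+350,(y+.5)/4-.5+175] for x,y in [(262,78),(246,346),(84,60),(58,325),(284,63),(263,347)]])
to=np.array([[0,0,8],[-188,0,8],[0,128,8],[-188,128,0],[12,-12,8],[-188,-12,8]])/1e3
im=cv2.imread("pics/w3r.png").astype(int)
print([im[r,250:280,0].tolist() for r in (75,120)],im[52:70,264,0].tolist(),im[52:72,340,2].tolist(),im[120,402:422,2].tolist())
wp=np.array([[272,60.5],[256,60.5],[415,64]]);wo=np.array([[-188,0,8],[-188,-12,8],[-188,128,0]])/1e3
def P(c,v,o): return proj(c,o@Ro.from_euler("z",v[2]).as_matrix().T+[v[0],v[1],.012])
ft=lambda v:(P(t,v,to)-tp).ravel(); fw=lambda v:(P(w,v,wo)-wp).ravel()
for n,f in(("top",ft),("wrist",fw),("both",lambda v:np.r_[ft(v)*2.2,fw(v)])):
    r=least_squares(f,[.636,-.287,-.085],loss="soft_l1");print(n,r.x.round(4),np.degrees(r.x[2]).round(2),f(r.x).round(1))
E
```

```text
[[72, 65, 66, 75, 113, 181, 232, 241, 242, 241, 240, 240, 242, 243, 242, 243, 245, 244, 239, 221, 167, 109, 82, 67, 75, 76, 72, 77, 69, 74], [69, 72, 66, 69, 67, 76, 122, 199, 237, 243, 242, 241, 241, 241, 241, 241, 241, 244, 244, 245, 234, 200, 142, 94, 73, 73, 77, 72, 78, 73]] [100, 97, 98, 100, 99, 102, 106, 138, 196, 234, 241, 243, 242, 243, 241, 241, 243, 244] [181, 178, 176, 174, 179, 176, 178, 177, 172, 170, 154, 158, 159, 162, 161, 161, 164, 163, 164, 164] [181, 183, 178, 177, 174, 178, 180, 180, 182, 186, 183, 188, 186, 183, 188, 188, 186, 184, 187, 184]
top [ 0.637  -0.2872 -0.0882] -5.05 [ 0.7 -0.1 -0.1 -0.  -0.2 -0.3  0.1  0.3 -0.2 -0.1 -0.   0.2]
wrist [ 0.6404 -0.2852 -0.0885] -5.07 [-1.8  0.1 -0.1 -0.   4.3  0.1]
both [ 0.6386 -0.2874 -0.0922] -5.28 [ 1.7 -1.5 -0.7 -1.4 -0.3 -2.3 -0.3 -1.  -0.4 -1.4 -0.5 -0.9 -3.9 -2.1
 -2.2 -2.2  2.5 -1.4]
```

```bash
sed -i 's/.6364,-.2867/.6385,-.2865/;s/-4.9/-5.05/' jig.py; cat > n.py <<'E'
from jig import *
import sys
a=list(map(float,sys.argv[1:4]))
s=manip.sense();p,r=now();print("jig mm",(p*1e3).round(1),"rot",r.round(2),"F jig",(JR.T@s["wrist_force"]).round(1),"M",s["ft_torque"].round(2),"op",round(s["opening"],4),s["time_s"])
print(rel(cur(),tcp(*[v/1e3 for v in a])))
E
python3 n.py -69 44 40
```

```text
jig mm [-68.1  43.3 143.2] rot [ 0.17 -0.24 -0.54] F jig [ 0.1  0.1 -1.4] M [ 0.03 -0.    0.01] op 0.0516 6.9667
(array([0.0043, 0.0033, 0.344 ]), array([-0.0019,  0.0027,  0.0061]))
```

Call:
send_rows --translation '[[0.004, 0.003, 0.1], [0.004, 0.003, 0.2], [0.004, 0.003, 0.28], [0.004, 0.003, 0.32], [0.004, 0.003, 0.344], [0.004, 0.003, 0.344], [0.004, 0.003, 0.344], [0.004, 0.003, 0.344]]' --twist '[[-0.002, 0.003, 0.006], [-0.002, 0.003, 0.006], [-0.002, 0.003, 0.006], [-0.002, 0.003, 0.006], [-0.002, 0.003, 0.006], [-0.002, 0.003, 0.006], [-0.002, 0.003, 0.006], [-0.002, 0.003, 0.006]]' --jaw '[0.5, 0.5, 0.5, 0.5, 0.5, 0.5, 0.5, 0.5]'

```text
time_s: 7.63
tcp_pos: [0.5745, -0.2369, 0.0528]
ee_rot: [-3.14, 0.001, 3.054]
wrist_force: [-0.1, -0.7, -1.3]
opening: 0.0513
```

```bash
python3 n.py -69 44 30
```

```text
jig mm [-68.1  43.7  40.8] rot [ 0.07 -0.07 -0.01] F jig [-0.1 -0.7 -1.3] M [0.04 0.02 0.03] op 0.0513 7.6333
(array([0.0031, 0.0009, 0.0361]), array([-0.0008,  0.0008,  0.0001]))
```

Next I'll lower it in small steps toward contact.

Call:
send_rows --translation '[[0, 0, 0.015], [0, 0, 0.025], [0, 0, 0.033], [0, 0, 0.033], [0, 0, 0.033]]' --twist '[[0, 0, 0], [0, 0, 0], [0, 0, 0], [0, 0, 0], [0, 0, 0]]' --jaw '[0.5, 0.5, 0.5, 0.5, 0.5]'

```text
time_s: 8.05
tcp_pos: [0.5725, -0.2359, 0.0406]
ee_rot: [3.141, -0.003, 3.054]
wrist_force: [0.3, 0.7, -1.8]
opening: 0.0512
```

Call:
send_rows --translation '[[0, 0, 0.004], [0, 0, 0.007], [0, 0, 0.007], [0, 0, 0.007]]' --twist '[[0, 0, 0], [0, 0, 0], [0, 0, 0], [0, 0, 0]]' --jaw '[0.5, 0.5, 0.5, 0.5]'

```text
time_s: 8.38
tcp_pos: [0.5727, -0.236, 0.0387]
ee_rot: [3.141, -0.002, 3.054]
wrist_force: [0.6, 0.6, -1.6]
opening: 0.0515
```

```bash
python3 n.py -69 44 28
```

```text
jig mm [-70.   44.5  26.7] rot [-0.02  0.14 -0.01] F jig [ 0.6  0.6 -1.6] M [-0.02 -0.03  0.04] op 0.0515 8.3833
(array([-0.0032, -0.0017, -0.0044]), array([ 0.0002, -0.0016,  0.0001]))
```

Call:
send_rows --translation '[[0, 0, 0.003], [0, 0, 0.005], [0, 0, 0.005], [0, 0, 0.005]]' --twist '[[0, 0, 0], [0, 0, 0], [0, 0, 0], [0, 0, 0]]' --jaw '[0.5, 0.5, 0.5, 0.5]'

```text
time_s: 8.72
tcp_pos: [0.5729, -0.2361, 0.0383]
ee_rot: [3.141, -0.002, 3.054]
wrist_force: [-4.1, 0.3, 5.7]
opening: 0.0511
```

```bash
python3 n.py -69 44 28
```

```text
jig mm [-69.8  44.4  26.3] rot [-0.01  0.12 -0.01] F jig [-4.1 -0.   5.7] M [0.35 0.39 0.09] op 0.0511 8.7167
(array([-0.0027, -0.0014, -0.0058]), array([ 0.0001, -0.0013,  0.0002]))
```

Call:
send_rows --translation '[[0, 0, 0.0025], [0, 0, 0.0025], [0, 0, 0.0025], [0, 0, 0.0025], [0, 0, 0.0025]]' --twist '[[0, 0, 0], [0, 0, 0], [0, 0, 0], [0, 0, 0], [0, 0, 0]]' --jaw '[0.5, 0.5, 0.5, 0.5, 0.5]'

```text
time_s: 9.13
tcp_pos: [0.5728, -0.2361, 0.0382]
ee_rot: [3.141, -0.002, 3.054]
wrist_force: [-5.0, 0.8, 9.5]
opening: 0.0516
```

```bash
python3 n.py -69 44 28
```

```text
jig mm [-69.8  44.4  26.2] rot [-0.01  0.11 -0.01] F jig [-5.   0.4  9.5] M [0.47 0.68 0.08] op 0.0516 9.1333
(array([-0.0028, -0.0014, -0.006 ]), array([ 0.0001, -0.0012,  0.0001]))
```

The press reads 9.5 N plus about 1.6 N of weight, roughly 11 N on the bed. I'll regrip to relieve the strain, so the block is flat and square in the pads.

Call:
send_rows --translation '[[0, 0, 0], [0, 0, 0], [0, 0, -0.005], [0, 0, -0.005], [0, 0, -0.005], [0, 0, -0.005], [0, 0, -0.005], [0, 0, -0.005], [0, 0, -0.005]]' --twist '[[0, 0, 0], [0, 0, 0], [0, 0, 0], [0, 0, 0], [0, 0, 0], [0, 0, 0], [0, 0, 0], [0, 0, 0], [0, 0, 0]]' --jaw '[0.7, 0.7, 0.7, 0.7, 0.7, 0.5, 0.5, 0.5, 0.5]' --force 25

```text
time_s: 9.88
tcp_pos: [0.573, -0.2362, 0.0379]
ee_rot: [3.142, -0.002, 3.054]
wrist_force: [1.8, -0.4, -0.1]
opening: 0.0514
```

```bash
python3 n.py -69 44 28; python3 - <<'E'
from jig import *
i=cams.camera_info("wrist");im=cams.snapshot("wrist")
cv2.imwrite("pics/w4.png",im[...,::-1])
E
```

```text
jig mm [-69.7  44.4  25.9] rot [-0.01  0.12 -0.01] F jig [ 1.8 -0.3 -0.1] M [-0.07 -0.08  0.01] op 0.0514 9.8833
(array([-0.0024, -0.0012, -0.0069]), array([ 0.0001, -0.0013,  0.0001]))
```

View pics/w4.png

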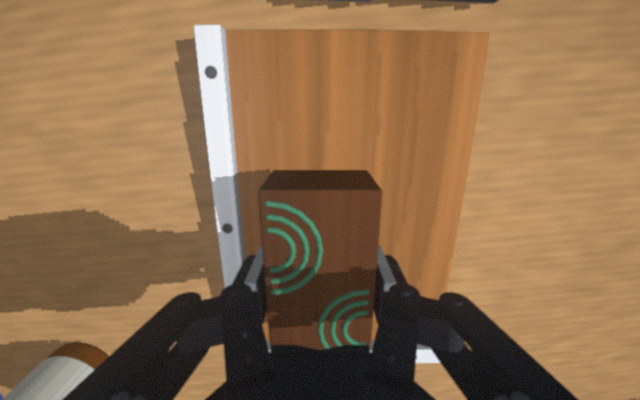

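The block lies flat on the bed with its left side clear of the fence (fence inner edge at column 238, block side at 262). Next is the slide toward the fence.

Call:
send_rows --translation '[[0, -0.005, 0.001], [0, -0.012, 0.001], [0, -0.02, 0.001], [0, -0.028, 0.001], [0, -0.036, 0.001], [0, -0.042, 0.001], [0, -0.045, 0.001], [0, -0.045, 0.001]]' --twist '[[0, 0, 0], [0, 0, 0], [0, 0, 0], [0, 0, 0], [0, 0, 0], [0, 0, 0], [0, 0, 0], [0, 0, 0]]' --jaw '[0.5, 0.5, 0.5, 0.5, 0.5, 0.5, 0.5, 0.5]'

```text
time_s: 10.6
tcp_pos: [0.5718, -0.2498, 0.0379]
ee_rot: [3.141, -0.002, 3.053]
wrist_force: [0.6, 3.0, 5.3]
opening: 0.0514
```

```bash
python3 n.py -69 26 26
```

```text
jig mm [-69.7  30.7  25.9] rot [-0.02  0.11  0.  ] F jig [0.4 3.  5.3] M [ 0.71 -0.03 -0.01] op 0.0514 10.6
(array([-0.0024, -0.0157, -0.0003]), array([ 0.0002, -0.0012, -0.    ]))
```

Call:
send_rows --translation '[[0, -0.004, 0], [0, -0.008, 0], [0, -0.008, 0]]' --twist '[[0, 0, 0], [0, 0, 0], [0, 0, 0]]' --jaw '[0.5, 0.5, 0.5]'

```text
time_s: 10.85
tcp_pos: [0.5716, -0.252, 0.0379]
ee_rot: [3.141, -0.002, 3.053]
wrist_force: [-0.2, 3.1, 5.0]
opening: 0.0515
```

Call:
send_rows --translation '[[0, -0.004, 0], [0, -0.004, 0], [0, -0.004, 0]]' --twist '[[0, 0, 0], [0, 0, 0], [0, 0, 0]]' --jaw '[0.5, 0.5, 0.5]'

```text
time_s: 11.1
tcp_pos: [0.5715, -0.2531, 0.0379]
ee_rot: [3.141, -0.002, 3.054]
wrist_force: [0.7, 4.6, 5.2]
opening: 0.0519
```

```bash
python3 n.py -69 26 26
```

```text
jig mm [-69.7  27.3  25.9] rot [-0.02  0.11 -0.01] F jig [0.3 4.6 5.2] M [ 0.68 -0.    0.02] op 0.0519 11.1
(array([-0.0022, -0.0044, -0.0002]), array([ 0.0002, -0.0012,  0.0001]))
```

Call:
send_rows --translation '[[0, -0.003, 0], [0, -0.003, 0], [0, -0.003, 0]]' --twist '[[0, 0, 0], [0, 0, 0], [0, 0, 0]]' --jaw '[0.5, 0.5, 0.5]'

```text
time_s: 11.35
tcp_pos: [0.5714, -0.254, 0.0379]
ee_rot: [3.141, -0.002, 3.054]
wrist_force: [-0.2, 2.3, 5.8]
opening: 0.0515
```

Call:
send_rows --translation '[[0, -0.003, 0], [0, -0.003, 0], [0, -0.003, 0]]' --twist '[[0, 0, 0], [0, 0, 0], [0, 0, 0]]' --jaw '[0.5, 0.5, 0.5]'

```text
time_s: 11.6
tcp_pos: [0.5713, -0.2548, 0.0379]
ee_rot: [3.141, -0.002, 3.054]
wrist_force: [-0.1, 4.5, 5.5]
opening: 0.0513
```

```bash
python3 n.py -69 26 26
```

```text
jig mm [-69.7  25.6  25.9] rot [-0.03  0.11 -0.02] F jig [-0.5  4.5  5.5] M [ 0.8  -0.    0.02] op 0.0513 11.6
(array([-0.0023,  0.0012, -0.0002]), array([ 0.0003, -0.0012,  0.0002]))
```

Still sliding with only friction on the wrist, so not at the fence yet. I'll continue.

Call:
send_rows --translation '[[0, -0.003, 0], [0, -0.003, 0], [0, -0.003, 0]]' --twist '[[0, 0, 0], [0, 0, 0], [0, 0, 0]]' --jaw '[0.5, 0.5, 0.5]'

```text
time_s: 11.85
tcp_pos: [0.5713, -0.2557, 0.0379]
ee_rot: [3.141, -0.002, 3.054]
wrist_force: [0.5, 4.0, 6.1]
opening: 0.0517
```

Call:
send_rows --translation '[[0, -0.003, 0], [0, -0.003, 0], [0, -0.003, 0]]' --twist '[[0, 0, 0], [0, 0, 0], [0, 0, 0]]' --jaw '[0.5, 0.5, 0.5]'

```text
time_s: 12.1
tcp_pos: [0.5712, -0.2558, 0.038]
ee_rot: [3.139, -0.002, 3.054]
wrist_force: [0.7, 6.0, 5.3]
opening: 0.0519
```

```bash
python3 n.py -69 26 26
```

```text
jig mm [-69.7  24.6  26. ] rot [-0.13  0.1  -0.02] F jig [0.1 6.  5.3] M [ 1.09 -0.09 -0.09] op 0.0519 12.1
(array([-0.0024,  0.0046, -0.0002]), array([ 0.0015, -0.0011,  0.0002]))
```

Call:
send_rows --translation '[[0, -0.003, 0], [0, -0.003, 0], [0, -0.003, 0]]' --twist '[[0, 0, 0], [0, 0, 0], [0, 0, 0]]' --jaw '[0.5, 0.5, 0.5]'

```text
time_s: 12.35
tcp_pos: [0.5712, -0.2559, 0.038]
ee_rot: [3.137, -0.002, 3.054]
wrist_force: [0.1, 8.1, 6.7]
opening: 0.0514
```

```bash
python3 n.py -69 26 26;python3 - <<'E'
from jig import *
i=cams.camera_info("wrist");im=cams.snapshot("wrist")
cv2.imwrite("pics/w5.png",im[...,::-1])
E
```

```text
jig mm [-69.7  24.6  26. ] rot [-0.24  0.09 -0.03] F jig [-0.6  8.1  6.7] M [ 1.6  -0.09 -0.16] op 0.0514 12.35
(array([-0.0024,  0.0048,  0.    ]), array([ 0.0026, -0.001 ,  0.0004]))
```

View pics/w5.png

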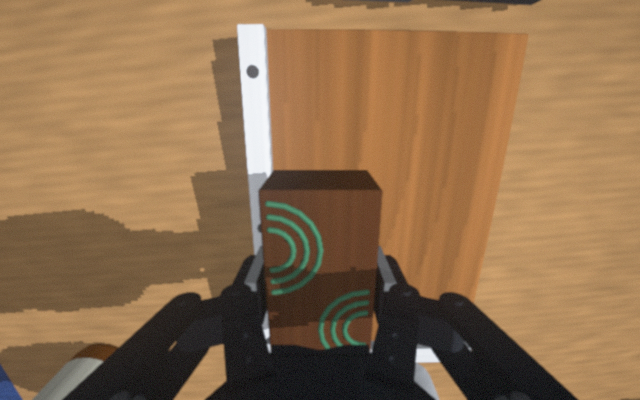

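The block now touches the fence (column 270, no visible gap), and the side reaction is up to 8 N. Next I'll ease the side push a little and slide along the fence.

Call:
send_rows --translation '[[-0.005, 0.003, 0], [-0.012, 0.003, 0], [-0.02, 0.003, 0], [-0.028, 0.003, 0], [-0.036, 0.003, 0], [-0.044, 0.003, 0], [-0.05, 0.003, 0], [-0.05, 0.003, 0]]' --twist '[[0, 0, 0], [0, 0, 0], [0, 0, 0], [0, 0, 0], [0, 0, 0], [0, 0, 0], [0, 0, 0], [0, 0, 0]]' --jaw '[0.5, 0.5, 0.5, 0.5, 0.5, 0.5, 0.5, 0.5]'

```text
time_s: 13.07
tcp_pos: [0.5812, -0.2568, 0.0378]
ee_rot: [3.14, -0.012, 3.052]
wrist_force: [-10.5, 5.8, 15.2]
opening: 0.0516
```

Call:
send_rows --translation '[[-0.005, 0, 0], [-0.005, 0, 0], [-0.005, 0, 0]]' --twist '[[0, 0, 0], [0, 0, 0], [0, 0, 0]]' --jaw '[0.5, 0.5, 0.5]'

```text
time_s: 13.32
tcp_pos: [0.5824, -0.2569, 0.0379]
ee_rot: [3.14, -0.013, 3.052]
wrist_force: [-11.8, 6.1, 14.5]
opening: 0.0512
```

```bash
python3 n.py -50 25 26
```

```text
jig mm [-58.5  24.5  25.9] rot [-0.07  0.72  0.07] F jig [-12.3   5.1  14.5] M [ 1.06  2.11 -0.24] op 0.0512 13.3167
(array([-0.0282,  0.0017, -0.0008]), array([ 0.0007, -0.008 , -0.0008]))
```

The downforce has grown to 14 N as the tool pitches, so I'll ease it off before continuing.

Call:
send_rows --translation '[[0, 0, -0.002], [0, 0, -0.002], [0, 0, -0.003], [0, 0, -0.003]]' --twist '[[0, 0, 0], [0, 0, 0], [0, 0, 0], [0, 0, 0]]' --jaw '[0.5, 0.5, 0.5, 0.5]'

```text
time_s: 13.65
tcp_pos: [0.5831, -0.257, 0.0379]
ee_rot: [3.14, -0.011, 3.052]
wrist_force: [-8.1, 4.9, 9.9]
opening: 0.0514
```

```bash
python3 n.py -50 25 26
```

```text
jig mm [-57.8  24.5  25.9] rot [-0.08  0.63  0.07] F jig [-8.5  4.1  9.9] M [ 0.89  1.56 -0.25] op 0.0514 13.65
(array([-0.0259,  0.0017, -0.0007]), array([ 0.0009, -0.007 , -0.0008]))
```

Call:
send_rows --translation '[[0, 0, -0.003], [0, 0, -0.003], [0, 0, -0.003]]' --twist '[[0, 0, 0], [0, 0, 0], [0, 0, 0]]' --jaw '[0.5, 0.5, 0.5]'

```text
time_s: 13.9
tcp_pos: [0.5846, -0.2571, 0.0379]
ee_rot: [3.14, -0.008, 3.053]
wrist_force: [-4.0, 4.0, 2.1]
opening: 0.0517
```

Call:
send_rows --translation '[[-0.004, 0, 0], [-0.008, 0, 0], [-0.008, 0, 0]]' --twist '[[0, 0, 0], [0, 0, 0], [0, 0, 0]]' --jaw '[0.5, 0.5, 0.5]'

```text
time_s: 14.15
tcp_pos: [0.5875, -0.2574, 0.0379]
ee_rot: [3.14, -0.007, 3.053]
wrist_force: [-3.5, 4.0, 1.0]
opening: 0.0515
```

```bash
python3 n.py -50 25 26
```

```text
jig mm [-53.3  24.5  25.9] rot [-0.1   0.42  0.04] F jig [-3.9  3.7  1. ] M [ 0.8   0.67 -0.25] op 0.0515 14.15
(array([-0.0111,  0.0017, -0.0004]), array([ 0.0011, -0.0047, -0.0004]))
```

Call:
send_rows --translation '[[-0.004, 0, 0], [-0.004, 0, 0], [-0.004, 0, 0]]' --twist '[[0, 0, 0], [0, 0, 0], [0, 0, 0]]' --jaw '[0.5, 0.5, 0.5]'

```text
time_s: 14.4
tcp_pos: [0.5887, -0.2575, 0.0379]
ee_rot: [3.14, -0.007, 3.053]
wrist_force: [-2.7, 3.9, 1.4]
opening: 0.0515
```

Call:
send_rows --translation '[[-0.004, 0, 0], [-0.004, 0, 0], [-0.004, 0, 0]]' --twist '[[0, 0, 0], [0, 0, 0], [0, 0, 0]]' --jaw '[0.5, 0.5, 0.5]'

```text
time_s: 14.65
tcp_pos: [0.5899, -0.2576, 0.0379]
ee_rot: [3.14, -0.007, 3.053]
wrist_force: [-3.1, 5.2, 0.7]
opening: 0.0514
```

```bash
python3 n.py -50 25 26
```

```text
jig mm [-50.9  24.5  25.9] rot [-0.1   0.42  0.03] F jig [-3.6  4.9  0.7] M [ 0.84  0.7  -0.27] op 0.0514 14.65
(array([-0.0032,  0.0017, -0.0003]), array([ 0.0011, -0.0047, -0.0004]))
```

Call:
send_rows --translation '[[-0.004, 0, 0], [-0.004, 0, 0], [-0.004, 0, 0]]' --twist '[[0, 0, 0], [0, 0, 0], [0, 0, 0]]' --jaw '[0.5, 0.5, 0.5]'

```text
time_s: 14.9
tcp_pos: [0.5908, -0.2577, 0.0379]
ee_rot: [3.14, -0.008, 3.053]
wrist_force: [-3.5, 4.6, 0.5]
opening: 0.0517
```

Call:
send_rows --translation '[[-0.004, 0, 0], [-0.004, 0, 0], [-0.004, 0, 0]]' --twist '[[0, 0, 0], [0, 0, 0], [0, 0, 0]]' --jaw '[0.5, 0.5, 0.5]'

```text
time_s: 15.15
tcp_pos: [0.5909, -0.2577, 0.0379]
ee_rot: [3.14, -0.01, 3.053]
wrist_force: [-6.8, 2.9, 3.2]
opening: 0.0519
```

Call:
send_rows --translation '[[-0.004, 0, 0], [-0.004, 0, 0], [-0.004, 0, 0]]' --twist '[[0, 0, 0], [0, 0, 0], [0, 0, 0]]' --jaw '[0.5, 0.5, 0.5]'

```text
time_s: 15.4
tcp_pos: [0.5909, -0.2577, 0.0379]
ee_rot: [3.14, -0.013, 3.053]
wrist_force: [-9.8, 3.9, 7.2]
opening: 0.0518
```

```bash
python3 n.py -50 25 26
```

```text
jig mm [-49.9  24.5  25.9] rot [-0.08  0.72  0.05] F jig [-10.1   3.    7.2] M [ 0.74  1.75 -0.15] op 0.0518 15.4
(array([ 0.0002,  0.0016, -0.0002]), array([ 0.0009, -0.008 , -0.0006]))
```

At the end stop: 10 N of reaction with the side push still on. I'll firm up the side push, relax the end push, open, and rise straight up.

Call:
send_rows --translation '[[0, -0.003, 0], [0, -0.003, 0], [0.004, -0.002, 0], [0.004, -0.002, 0]]' --twist '[[0, 0, 0], [0, 0, 0], [0, 0, 0], [0, 0, 0]]' --jaw '[0.5, 0.5, 0.5, 0.5]'

```text
time_s: 15.73
tcp_pos: [0.5909, -0.2577, 0.0379]
ee_rot: [3.139, -0.01, 3.053]
wrist_force: [-6.0, 6.4, 4.4]
opening: 0.0515
```

Call:
send_rows --translation '[[0, 0, 0], [0, 0, 0], [0, 0, 0], [0, 0, 0]]' --twist '[[0, 0, 0], [0, 0, 0], [0, 0, 0], [0, 0, 0]]' --jaw '[0.72, 0.72, 0.72, 0.72]'

```text
time_s: 16.07
tcp_pos: [0.5953, -0.2603, 0.0396]
ee_rot: [-3.14, -0.001, 3.053]
wrist_force: [-0.0, -0.2, 0.3]
opening: 0.0612
```

```bash
python3 n.py -50 25 26
```

```text
jig mm [-45.4  22.3  27.6] rot [0.07 0.06 0.01] F jig [-0.  -0.2  0.3] M [ 0.01  0.02 -0.02] op 0.0612 16.0667
(array([0.0154, 0.0089, 0.0054]), array([-0.0007, -0.0006, -0.0001]))
```

Call:
send_rows --translation '[[0, 0.006, 0], [0, 0.006, 0], [0, 0.006, -0.05], [0, 0.006, -0.12], [0, 0.006, -0.24], [0, 0.006, -0.36], [0.1, 0.006, -0.5], [0.2, 0.006, -0.5], [0.3, 0.006, -0.5], [0.3, 0.006, -0.5], [0.3, 0.006, -0.5]]' --twist '[[0, 0, 0], [0, 0, 0], [0, 0, 0], [0, 0, 0], [0, 0, 0], [0, 0, 0], [0, 0, 0], [0, 0, 0], [0, 0, 0], [0, 0, 0], [0, 0, 0]]' --jaw '[0.72, 0.72, 0.72, 0.72, 0.72, 0.72, 0.72, 0.72, 0.72, 0.72, 0.72]'

```text
time_s: 16.98
tcp_pos: [0.504, -0.2493, 0.1899]
ee_rot: [3.141, -0.002, 3.053]
wrist_force: [0.4, -0.2, -0.5]
opening: 0.0612
```

```bash
python3 - <<'E'
from jig import *
w=cams.snapshot("wrist")[...,::-1];t=cams.snapshot("top")[...,::-1];np.savez("pics/w6.npz",**cams.camera_info("wrist"))
cv2.imwrite("pics/w6r.png",w);cv2.imwrite("pics/top6.png",t)
a=cv2.resize(w,(800,500),interpolation=2)
cv2.imwrite("pics/w6.png",a)
E
```

```text
(no output)
```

View pics/w6.png

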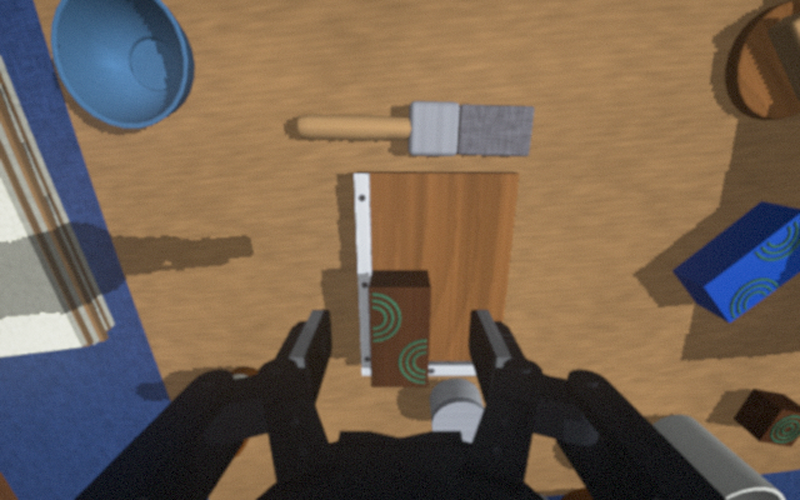

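The block is against the fence (column 370) and the end stop (row ~370), the brush is untouched, and the tin is still standing. I'll check squareness in one enlarged pair of crops.

```bash
python3 - <<'E'
from h import *
w=cv2.imread("pics/w6r.png");t=cv2.imread("pics/top6.png")
a=cv2.resize(w[205:315,275:375],None,fx=5,fy=5,interpolation=2);b=cv2.resize(t[175:245,380:430],None,fx=6,fy=6,interpolation=2)
b=cv2.copyMakeBorder(b,0,550-420,0,0,cv2.BORDER_CONSTANT);cv2.imwrite("pics/fin.png",np.hstack([a,b]))
E
```

```text
(no output)
```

View pics/fin.png

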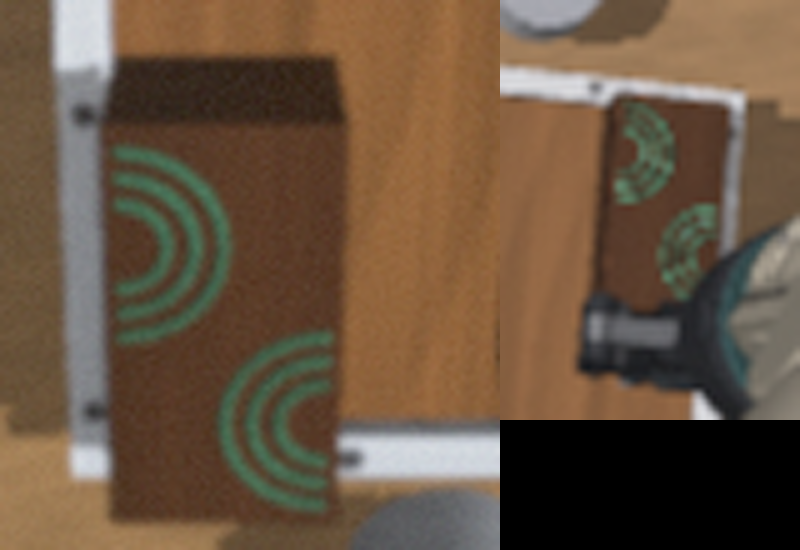

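```bash
python3 - <<'E'
from h import *
from scipy.optimize import least_squares
w=dict(np.load("pics/w6.npz"))
cr=lambda p:np.array([[(x+.5)/5-.5+275,(y+.5)/5-.5+205] for x,y in p])
s=lambda p:np.array([[(x+.5)/1.25-.5,(y+.5)/1.25-.5] for x,y in p])
P=lambda v,o:proj(w,np.array(o)/1e3@Ro.from_euler("z",v[2]).as_matrix().T+[v[0],v[1],.012])
jp=np.r_[s([(354,173),(371,173),(518,172)]),cr([(72,478)])];jo=[[-188,-12,8],[-188,0,8],[-188,128,0],[12,-12,8]]
bp=cr([(105,122),(347,122),(338,520),(110,520),(112,58),(335,58)]);bo=[[-50,-26,40],[-50,26,40],[50,26,40],[50,-26,40],[-50,-26,0],[-50,26,0]]
r=[least_squares(lambda v:(P(v,o)-p).ravel(),[.6,-.26,-.088],loss="soft_l1").x for o,p in((jo,jp),(bo,bp))]
J,B=r;print(J,B,"block in jig",Ro.from_euler("z",-J[2]).as_matrix()[:2,:2]@(B-J)[:2]*1e3,"dyaw",np.degrees(B[2]-J[2]))
for v,o,p in((J,jo,jp),(B,bo,bp)):print((P(v,o)-p).round(1).tolist())
print(manip.sense()["wrist_force"],manip.sense()["time_s"])
E
```

```text
[ 0.64146296 -0.28742362 -0.08921095] [ 0.59383774 -0.25714979 -0.08664756] block in jig [-50.13300774  25.91038609] dyaw 0.14687148104894887
[[-0.1, -0.0], [-2.1, -0.0], [1.6, 0.5], [0.3, -0.4]]
[[-1.7, 0.3], [0.8, 0.3], [0.0, 0.8], [0.0, 0.8], [-0.1, -1.3], [0.3, -1.3]]
[ 1.09262248 -0.3778606   0.26658421] 17.0833
```

The measured block pose in the jig is (-50.1, 25.9) mm with 0.15° of yaw error. It's home, so I'm handing in.

```bash
python3 -c "
from bench import manip;print(manip.finish_job())"
```

```text
the job is handed in; nothing more can be done
None
```

The block is home and square against both stops on the jig bed, carved face up and released. I handed the job in at about 17 s of the 48 s limit.

- **Placing:** I drew the block off the rack square to the slope and laid it flat about 18 mm clear of both stops. I then pressed it down with about 11 N.
- **Sliding:** It went against the long fence first, with the side force rising to about 8 N. Then it went along the fence to the end stop, with about 10 N at contact. While sliding along the fence, the downward force rose to about 15 N, so I eased it off. The tool also pitched by about 0.7°, with no measured change in tool height.
- **Last check:** The wrist camera fit puts the block's centre at (-50.1, +25.9) mm from the datum corner, where home is (-50, +26), with 0.15° of yaw error. A few of the points in that fit were off by up to about 2 px. The enlarged crops show no visible gap at either stop. The gripper is well clear of everything, and the wrist force reads only noise (about 1 N).
- **Disagreement:** The top and wrist cameras disagreed by 3–4 mm on where the jig corner is, so I relied on contact force to find both stops.
- **Other things:** In the last pictures the brush, tin, bowl, square block and blue look-alike looked undisturbed. I did not look at the half-round block again after drawing the other block out. Nothing in the moves went near it.

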